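# Moisture reading on a clamped oak panel

## Task

Take a moisture reading on the glued-up oak panel before its clamps come off: first raise the moisture meter's partly open lid until its display stands about 110 degrees open from the keypad, leaning a little back past upright. Then lift the cordless probe out of its charging dock and set its steel head on the centre of the pencilled ringed cross on the panel, upright (square to the face) and with a light push, so that the sprung head is pressed about halfway in. Finish while still holding the probe there in the gripper, and leave the other things on the bench where they are.

Things in the scene. Friction and masses are not known exactly. Their poses are not given: they have to be found in the camera images.
- meter: the moisture meter: a grey clamshell instrument like a small notebook, base 150 mm deep (its x) x 220 mm wide (its y) x 28 mm high, fixed where it stands (it does not slide). Origin: centre of the base's underside on the table. Its own +x points from its front edge to the hinge at its back; the keypad is on top of the base
- meter_lid (a joint): opening angle of the meter's lid, rad: 0 shut, 1.57 upright, 1.92 = 110 degrees, stop at 2.5. Lid 145 mm from hinge axis to free edge, 216 mm wide, 14 mm thick, display on its inner face. Stiff friction hinge: takes 0.4 N m, plus up to 0.2 N m of the lid's weight, and stays where left. Starts 24 to 52 degrees open; raise it by its free edge or inner face
- meter_hinge (a point): middle of the lid's hinge axis, 68 mm behind the base's centre and 34 mm above the table; the axis runs along the meter's y; orientation as the meter
- lid_lip (a point): middle of the lid's free edge, on its inner (display) face, 145 mm from the hinge axis; the inner face lies 4 mm on the keypad's side of the plane through the hinge axis. Its frame turns with the lid
- dock: the probe's charging dock: a black block 76 x 66 mm, 45 mm high, fixed, on a flat 90 x 78 mm foot, with a round well 35 mm across, open upwards, on its origin's axis. Origin: on the table under the well's axis. It stands in the gap between meter and panel, as does the glue bottle; either may be the nearer one
- probe: the cordless probe, 0.15 kg, upright and loose in the dock; z up along it, origin at the face of its steel head when fully out. Upwards: head 25 mm across (0-14 mm), nose 32 mm across (14-40), flange 46 mm across (40-51, rests on the dock's rim), straight round grey handle 28 mm across (51-135), cap (to 143). Grip the handle about 95 mm up; lift 45 mm straight up to clear the well
- probe_tip (a point): centre of the face of the probe's steel sensing head (moves with the head)
- probe_head (a joint): how far the sprung head is pushed into the probe, in m: 0 fully out, 0.010 fully in. The spring pushes with 2 N at the start of the travel and 0.5 N more per mm: 4.5 N at half
- board: oak panel, fixed: 500 mm long (its x), 150 mm wide (its y), level on bearers, top face 60 mm above the table. Origin: on the table under its centre. Three F-clamps cross it, 175 mm apart, one at the middle: bars 9 mm wide along its y over the face, tops 103 mm above the table (heads of the jaws 109); red handles reach 292 mm from its centre line to -y, jaws 110 mm to +y
- mark: the marked spot: a pencilled cross of 30 mm in a ring of 36 mm on the panel's top face, between two clamps (at least 55 mm from the bars). Origin: the cross's centre, on the face, 60 mm above the table
- facemark: not the spot: a pencilled triangle of 42 mm in the other bay of the panel. Origin near its centre, on the face
- glue: bystander: white glue bottle with a nozzle, 56 mm across, 165 mm tall, loose; origin under its centre
- tape: bystander: tape measure, 70 x 36 x 58 mm, loose; origin under its centre
- square: bystander: try square, dark wooden stock 115 mm along its y, steel blade 150 mm along its +x, 16 mm high, lying loose; origin under the stock's centre
- offcut: bystander: oak offcut 55 x 120 x 40 mm, loose; origin under its centre
- glass: bystander: drinking glass, 70 mm across, 100 mm tall, loose; origin under its centre
Not all that is in view belongs to the job. Leave any blue look-alike of the dock alone.

How it is judged:
On the way, in this order (a step that is already met when the one before it is completed fails the run):
1. the meter's lid stands still at 110 degrees, give or take 10 (value of joint meter_lid between 1.745 and 2.094 rad and velocity of joint meter_lid between -0.05 and 0.05 rad/s), for 0.3 s.
2. the probe is lifted clear of its dock in the gripper (z of probe_tip in the frame of dock above 0.048 m and contact force between the fingers and probe above 3 N), for 0.1 s.
At the end, for the whole second after the job is handed in: The lid is at 110 degrees, give or take 10. The probe is held still in the gripper, its head on the panel within 8 mm of the cross's centre, upright within 0.10 rad (6 degrees), head pressed 2 to 8 mm of its 10 mm in, pushing on the panel with 2.5 to 12 N (value of joint meter_lid between 1.745 and 2.094 rad and horizontal distance between probe_tip and mark below 0.008 m and angle between probe's own z axis and vertical below 0.1 rad and value of joint probe_head between 0.002 and 0.008 m and contact force between probe and board between 2.5 and 12 N and height (world z) of probe_tip below 0.064 m and contact force between the fingers and probe above 3 N and linear speed of probe below 0.01 m/s); the arm keeps its last pose, push and grip.
It fails at once if a bystander (glue bottle, tape measure, try square, offcut, glass) is knocked away: moved more than 30 mm (distance of any of glue, tape, square, offcut, glass from where it was at the start of the episode above 0.03 m).
It fails at once if the probe is driven hard into the board (more than 25 N) (contact force between probe and board above 25 N).
It also fails if it takes over 54 s, if anything falls off the work surface, if the arm or the gripper's body presses on something with over 40 N, if the wrist force passes 120 N, or if a joint passes its speed limit or range.

## Robot

A 6-joint arm with a two-finger parallel gripper is mounted at the origin on the work surface. World frame = base frame: x ahead of the robot, y to its left, z up, the work surface at z = 0. Lengths are in m, angles in rad, forces in N, time in s.
With the tool pointing down it reaches from about 0.3 to 0.875 m from the base axis. Payload 6.4 kg.
Tool frame: the origin (TCP) lies between the finger pads; the fingertips stand 8 mm ahead of it and the grasp point (between the pads) lies 11 mm behind it; z points along the fingers, y is the direction in which the jaws open and shut (so a half turn about z gives the same grasp; the last joint's range is limited). The gripper opens to 85 mm and grips with 20 to 120 N. Pads are 22 mm wide; open, the fingers measure 114 mm over their backs; the gripper's body (76 mm by 85 mm) begins 54 mm behind the grasp point. The pads swing forward as they close: fully open they stand 13 mm farther back than shut.
Start: joints at [-1.453, 0.181, 1.607, -0, 1.354, -0.206], TCP at [0.183, -0.545, 0.239] pointing down, gripper open.
Joint ranges: [-2.99, 2.99], [-0.89, 2.07], [0.3, 2.58], [-1.14, 4.28], [0, 2.63], [-3.12, 3.12]. Speed limits (rad/s): [2.57, 2.57, 3.01, 3.14, 3.14, 3.14].

## Interface

Orientations are given as a unit quaternion [w, x, y, z].
In Python, from bench import monitor, viewer, workorder, spotter gives the robot as it stands. The module is installed in compiled form; this text tells all that it offers.
- The arm moves only by the tool move_arm, never from a script. Its argument "motion" is a list of rows, each a list of 3 entries, a list of its own where there are three numbers: the shift along the tool's x, y, z in units of 60 mm (1.0 is 60 mm), then the turn, a rotation vector about the tool's x, y, z in units of 8 degrees (1.0 is 8 degrees), then the opening in per cent of the stroke, from 0 (shut) to 100 (fully open). In form: [[[dx, dy, dz], [rx, ry, rz], grip], ...]. A call has 1 to 10 rows; each row is the pose to reach, as a shift and turn from the pose commanded when the call began, along the tool's axes at that moment; what a row does not reach only later rows make up. A row lasts 1/8 s, in which the tool goes at most 62.5 mm and 10.7 degrees, less where a joint would pass 70% of its speed; a pose out of reach is approached as far as the arm can. A call with a gripper value outside its range is refused whole. The fingers move at their own pace and stop on an object; the grip force is fixed at half the most. Time passes only in rows, so rows that repeat a pose let the fingers close. It gives the time, the measured TCP pose, the force and the opening at its end, in the units of the state.
- monitor.get_obs(): the state, without advancing time (a new reading comes with each control period).
- viewer.camera(name): name is "side" or "top" or "wrist"; returns the picture (420x560x3 uint8, blue, green, red); there is no depth.
- viewer.calibration(name): a dict with "fovy" (degrees; the focal length in pixels is half the picture's height over the tangent of half this angle, whatever the lens; pixels are square), "cx", "cy" (the principal point, pixels), "distortion" ([k1, k2, p1, p2, k3] as OpenCV has them; the pictures are not rectified), "extrinsics" (4x4, takes a point from camera to world coordinates). Camera axes: x right, y down, z forward; pixel columns grow to the right and rows downward; lengths in m; the calibration is good to about 2 mm. A picture is of the moment at which its call begins: read the wrist's pose just before it. calibration takes no time and is no camera call; for the wrist camera it gives the pose at the moment of the call.
- workorder.hand_in(): hands the job in, once; it reports no verdict.
Trained networks look in the newest picture that a camera, given by its name, has taken for a name from the list of things; names that differ only in an ending like _2 or _b are one class to them, and where a whole thing is asked for, a point or a joint stands for the part that bears it (a point fixed in the world has none). Each returns a list of dicts, best first, with "score" (0 to 1); they miss things now and then, are a little off and sometimes report something else, mostly with a low value. They report only what shows in the picture. A call takes as long as a camera call. They do not tell look-alikes from the thing itself.
- spotter.search_frame(camera, name): "centre" ([column, row] as shares, 0 to 1, of the picture: columns of its width, rows of its height, amid what is visible of it).
- spotter.outline_of(camera, name): "region" (420x560 bool, what is visible of it) and "centre" ([column, row] as shares, 0 to 1, of the picture: columns of its width, rows of its height, amid what is visible of it).
The state is a dict: "time_s": time; "q": joint angles; "dq": joint speeds; "joint_efforts": joint torques, N m; "eef_pos": TCP position; "eef_rot": TCP orientation; "wrist_force": force on the tool from outside, world axes, zero at the start; "torque": the same for the moment, N m; "opening": opening from 0.0 (shut) to 1.0 (fully open).
Only numpy, scipy, OpenCV 4.12 (cv2) and the standard library are available. Lean on these libraries where they do the work, as an engineer would, in place of code of your own. Each camera call takes 0.05 s, during which the arm holds its last target. There are 200 camera calls.

## Working session

There is one attempt and no reset: what is moved stays moved. The work goes in short steps, Python scripts to look and compute and a tool call to move; the robot and the scene stay as the last step left them, time stands still between calls to the robot, and variables do not carry over. Pictures are saved under pics/ and viewed, about 8 in all and at most 12, crops included, and the job is handed in when it is done.

Besides the shell and the picture viewer there is one more tool, called as a command line: name --argument value ..., lists and objects as JSON in quotes. move_arm: Moves the arm, as the interface text tells. Its arguments: {"type":"object","properties":{"motion":{"type":"array","items":{"type":"array"}}},"required":["motion"]}

```bash
mkdir -p pics; ls; python3 - <<'E'
from bench import monitor, viewer, workorder, spotter
import cv2
print(monitor.get_obs())
for n in ("side","top"):
    im=viewer.camera(n); cv2.imwrite(f"pics/{n}0.png",im)
    print(n,viewer.calibration(n))
    for k in ("meter","meter_lid","dock","probe","board","mark","facemark","glue"):
        try: print(k,[(r["centre"],round(r["score"],2)) for r in spotter.search_frame(n,k)][:3])
        except Exception as e: print(k,e)
print(viewer.calibration("wrist"))
E
```

```text
pics
{'time_s': 0.0, 'q': array([-1.45327947e+00,  1.81498972e-01,  1.60800674e+00, -1.52624269e-05,
        1.35379020e+00, -2.06286832e-01]), 'dq': array([-0.00081829, -0.00086596,  0.00088317,  0.00023734, -0.00063622,
        0.00026621]), 'joint_efforts': array([-1.18265685e-03, -4.44876838e+01, -3.51332545e+01, -5.61769502e-04,
        9.19668353e-03, -1.40336894e-05]), 'eef_pos': array([ 0.18290598, -0.54457106,  0.2384084 ]), 'eef_rot': array([-8.51122443e-04,  9.86921876e-01,  1.61197038e-01,  3.03437097e-05]), 'wrist_force': array([ 0.18198152, -0.5315306 , -0.39174367]), 'torque': array([-0.01347084,  0.02665563, -0.0255351 ]), 'opening': 0.997619204723051}
side {'fovy': 57.75200713998324, 'cx': 277.98744468243837, 'cy': 211.54184808128065, 'distortion': array([-0.02920572,  0.        ,  0.        ,  0.        ,  0.        ]), 'extrinsics': array([[ 0.91079828, -0.31542674,  0.26636905,  0.33980072],
       [-0.41280678, -0.68627783,  0.5988433 , -0.43776835],
       [-0.00608802, -0.6553844 , -0.75527096,  0.76029906],
       [ 0.        ,  0.        ,  0.        ,  1.   
[... 995 characters left out ...]

dock [([0.5261, 0.4874], 0.88), ([0.4834, 0.6914], 0.86), ([0.3559, 0.6957], 0.68)]
probe [([0.5332, 0.4574], 0.65)]
board [([0.7186, 0.4943], 0.72)]
mark []
facemark []
glue []
{'fovy': 58.29859650348609, 'cx': 280.1600212345283, 'cy': 203.0913402794476, 'distortion': array([-0.05056328,  0.        ,  0.        ,  0.        ,  0.        ]), 'extrinsics': array([[ 3.18087603e-01, -8.95988963e-01, -3.09877485e-01,
         2.62977502e-01],
       [-9.48060936e-01, -3.00320278e-01, -1.04824577e-01,
        -5.18509418e-01],
       [ 8.59171235e-04,  3.27126137e-01, -9.44980292e-01,
         3.74270100e-01],
       [ 0.00000000e+00,  0.00000000e+00,  0.00000000e+00,
         1.00000000e+00]])}
```

View pics/side0.png

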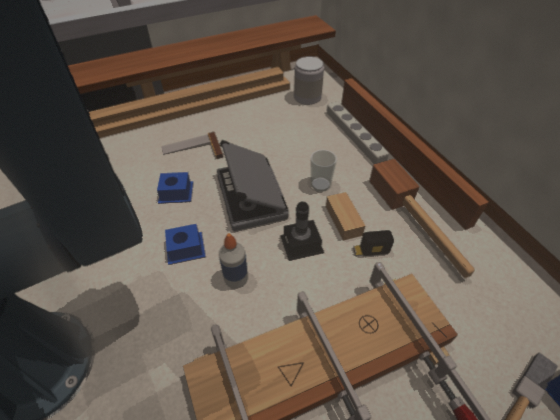

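View pics/top0.png

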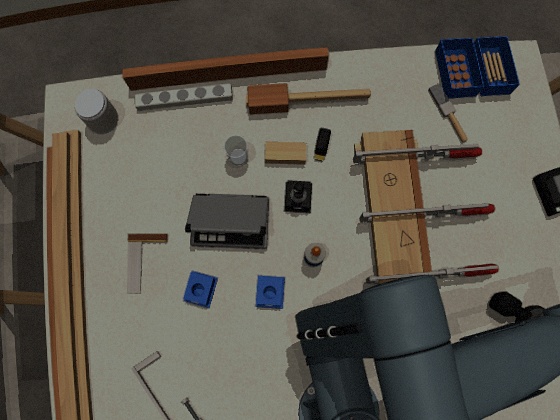

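The side view shows meter (250,185), dock+probe (301,235), glue (233,262), and the ringed cross (369,324). In the top view the cross is at (390,180), dock (298,196) and glue (315,255). The meter's hinge faces away from the robot. Next I'll zoom on the meter.

```bash
cat > h.py <<'E'
from bench import monitor, viewer, workorder, spotter
import cv2, numpy as np
def cal(n):
    c=viewer.calibration(n); f=210/np.tan(np.radians(c["fovy"])/2)
    return np.array([[f,0,c["cx"]],[0,f,c["cy"]],[0,0,1.]]),np.array(c["distortion"]),np.array(c["extrinsics"])
def ray(n,px,c=None):
    K,d,E=c or cal(n); u=cv2.undistortPoints(np.array([[px]],float),K,d)[0,0]
    v=E[:3,:3]@[u[0],u[1],1]; return E[:3,3],v/np.linalg.norm(v)
def onz(n,px,z,c=None):
    o,v=ray(n,px,c); return o+v*(z-o[2])/v[2]
def tri(*obs):
    A=np.zeros((3,3));b=np.zeros(3);rs=[ray(*o) for o in obs]
    for o,v in rs:
        P=np.eye(3)-np.outer(v,v);A+=P;b+=P@o
    p=np.linalg.solve(A,b); return p,[np.linalg.norm((np.eye(3)-np.outer(v,v))@(p-o)) for o,v in rs]
def proj(n,P,c=None):
    K,d,E=c or cal(n); W=np.linalg.inv(E); r,_=cv2.Rodrigues(W[:3,:3])
    return cv2.projectPoints(np.array(P,float).reshape(-1,1,3),r,W[:3,3],K,d)[0].reshape(-1,2)
E
python3 - <<'E'
from h import *
print("mark",onz("top",(390,180),.06),onz("side",(369,324),.06))
S=cv2.imread("pics/side0.png");T=cv2.imread("pics/top0.png")
a=cv2.resize(S[130:260,205:335],(390*1,390),interpolation=cv2.INTER_CUBIC)
b=cv2.resize(T[170:270,175:275],(390,390),interpolation=cv2.INTER_CUBIC)
cv2.imwrite("pics/z.png",cv2.convertScaleAbs(np.hstack([a,b]),alpha=1.8))
print("probe cap",tri(("top",(298.6,187)),("side",(301.5,206))), )
print("dock",onz("top",(298,196),.045),onz("side",(301,238),.045))
print("glue tip",tri(("top",(316,249)),("side",(230,240))))
print("glass",onz("top",(236,158),0), "offcut",onz("top",(286,153),.04),"tape",onz("top",(322,145),.05))
for p in [(364,150),(364,212),(373,275)]: print("clamp",onz("top",p,.103))
E
```

```text
mark [ 0.62761015 -0.21842694  0.06      ] [ 0.62801289 -0.21966649  0.06      ]
probe cap (array([0.61264945, 0.04734635, 0.13982287]), [np.float64(0.0006986230951205428), np.float64(0.0006986230951206166)])
dock [0.61198017 0.0467162  0.045     ] [0.60719696 0.03201673 0.045     ]
glue tip (array([0.44003113, 0.0211158 , 0.14557051]), [np.float64(0.0023295928596892656), np.float64(0.002329592859689347)])
glass [0.75815305 0.21498073 0.        ] offcut [0.74457207 0.06682148 0.04      ] tape [ 0.75470553 -0.0390871   0.05      ]
clamp [ 0.71022656 -0.14861013  0.103     ]
clamp [ 0.53470644 -0.12377478  0.103     ]
clamp [ 0.36242646 -0.12488212  0.103     ]
```

View pics/z.png

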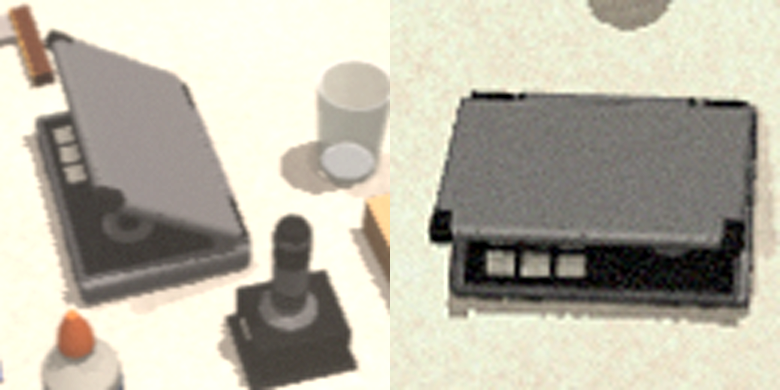

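```bash
cat > m.py <<'E'
from h import *
from scipy.optimize import least_squares
def W(p,L):
    L=np.array(L,float);c,s=np.cos(p[2]),np.sin(p[2]);return np.c_[p[0]+c*L[:,0]-s*L[:,1],p[1]+s*L[:,0]+c*L[:,1],L[:,2]]
def lid(a,r,y,o): # o: offset to outer side
    return [.068-r*np.cos(a)+o*np.sin(a),y,.034+r*np.sin(a)+o*np.cos(a)]
E
python3 - <<'E'
from m import *
ct,cs=cal("top"),cal("side")
def f(p):
    a=p[3]; r=[]
    B=[(-.075,.11,.028),(-.075,-.11,.028)]
    Lf=[lid(a,.145,.108,.003),lid(a,.145,-.108,.003)]
    r.append(proj("top",W(p,B+Lf),ct)-[(190.9,246.2),(266.3,247.7),(185.8,231.5),(265.3,233.6)])
    r.append(proj("side",W(p,B+[(.075,-.11,.028)]+Lf),cs)-[(232.3,226.7),(218.3,169.3),(287.3,211.7),(221.7,141.7),(245,198.3)][:0] if 0 else proj("side",W(p,[B[1],B[0],(.075,-.11,.028)]+Lf),cs)-[(232.3,226.7),(218.3,169.3),(287.3,211.7),(221.7,141.7),(245,198.3)])
    return np.vstack(r).ravel()
s=least_squares(f,[.58,.2,0,.6],loss="soft_l1")
print(s.x,np.degrees(s.x[3]));print(f(s.x).reshape(-1,2).round(1))
p=s.x
print("lip",W(p,[lid(p[3],.145,y,-.004) for y in(-.108,0,.108)]),"hinge",W(p,[(.068,0,.034)]))
E
```

```text
[ 0.56495529  0.24576422 -0.12912752  0.60608523] 34.726125824275975
[[-0.7 -0.6]
 [ 1.6  0. ]
 [-0.1 -0.4]
 [ 1.1 -0.4]
 [ 0.2 -0.6]
 [-2.6 -1.1]
 [ 3.   0.8]
 [-0.8 -0.3]
 [-5.6 -0.2]]
lip [[0.4980414  0.14554631 0.11331234]
 [0.51194845 0.25264716 0.11331234]
 [0.5258555  0.35974802 0.11331234]] hinge [[0.63238917 0.23700793 0.034     ]]
```

```bash
cat > plan.py <<'E'
from h import *
from scipy.spatial.transform import Rotation as R
def plan(targets):
    """targets: (pos, tool yaw or Rotation); prints shift/turn units from the present pose"""
    o=monitor.get_obs(); p=np.array(o["eef_pos"]); q=o["eef_rot"]; r=R.from_quat([q[1],q[2],q[3],q[0]])
    print("at",p.round(4),"yaw",round(np.arctan2(*r.as_matrix()[1::-1,0]),3),"t",o["time_s"],"F",np.round(o["wrist_force"],1))
    for P,yw in targets:
        T=yw if isinstance(yw,R) else R.from_matrix([[np.cos(yw),np.sin(yw),0],[np.sin(yw),-np.cos(yw),0],[0,0,-1]])
        print(r.inv().apply(np.array(P)-p).round(5)/.06, np.degrees((r.inv()*T).as_rotvec())/8)
E
python3 -c "
from plan import *
plan([((.40,-.05,.25),-.129),((.4565,.26,.23),-.129),((.4565,.26,.106),-.129)])"
```

```text
at [ 0.183  -0.5451  0.2393] yaw 0.324 t 0.9 F [ 0.4  0.3 -0.9]
[ 6.05483333 -6.67233333 -0.17816667] [-2.93973748e-05 -5.28978508e-06  3.24303896e+00]
[  8.5915     -11.27083333   0.15516667] [-2.93973748e-05 -5.28978508e-06  3.24303896e+00]
[  8.5915     -11.27083333   2.22183333] [-2.93973748e-05 -5.28978508e-06  3.24303896e+00]
```

move_arm --motion '[[[0.76, -0.83, -0.02], [0, 0, 0.4], 50], [[1.51, -1.67, -0.05], [0, 0, 0.8], 0], [[2.27, -2.5, -0.07], [0, 0, 1.2], 0], [[3.03, -3.34, -0.1], [0, 0, 1.6], 0], [[3.78, -4.17, -0.12], [0, 0, 2.0], 0], [[4.54, -5.0, -0.15], [0, 0, 2.4], 0], [[5.3, -5.84, -0.17], [0, 0, 2.8], 0], [[6.05, -6.67, -0.18], [0, 0, 3.24], 0], [[6.55, -7.55, -0.1], [0, 0, 3.24], 0], [[7.05, -8.4, 0], [0, 0, 3.24], 0]]'

```text
time_s: 2.15
eef_pos: [0.4161, 0.0353, 0.2426]
eef_rot: [0.0, 0.998, -0.064, 0.001]
wrist_force: [1.7, -1.1, -0.1]
opening: -0.001
```

```bash
python3 -c "
from plan import *
plan([((.4565,.26,.22),-.129),((.4565,.26,.106),-.129)])"
```

```text
at [0.4161 0.0353 0.2426] yaw -0.129 t 2.15 F [ 1.7 -1.1 -0.1]
[ 0.1865     -3.8005      0.37683333] [ 0.00155082 -0.01506604  0.00277   ]
[ 0.1825     -3.80083333  2.27683333] [ 0.00155082 -0.01506604  0.00277   ]
```

move_arm --motion '[[[0.05, -0.95, 0.05], [0, 0, 0], 0], [[0.1, -1.9, 0.15], [0, 0, 0], 0], [[0.15, -2.85, 0.3], [0, 0, 0], 0], [[0.18, -3.8, 0.5], [0, 0, 0], 0], [[0.18, -3.8, 1.3], [0, 0, 0], 0], [[0.18, -3.8, 2.28], [0, 0, 0], 0], [[0.18, -3.8, 2.28], [0, 0, 0], 0]]'

```text
time_s: 3.02
eef_pos: [0.4513, 0.257, 0.1009]
eef_rot: [0.002, 0.998, -0.064, -0.005]
wrist_force: [0.4, 0.1, 0.5]
opening: -0.004
```

```bash
python3 - <<'E'
from plan import *
plan([])
a=viewer.camera("side");b=viewer.camera("wrist")
cv2.imwrite("pics/s1.png",cv2.convertScaleAbs(np.hstack([cv2.resize(a[110:260,170:320],(400,400)),cv2.resize(b,(400,300))[:, :].copy() if 0 else cv2.copyMakeBorder(cv2.resize(b,(400,300)),0,100,0,0,0)]),alpha=1.6))
E
```

```text
at [0.4513 0.257  0.1009] yaw -0.128 t 3.025 F [0.4 0.1 0.5]
```

View pics/s1.png

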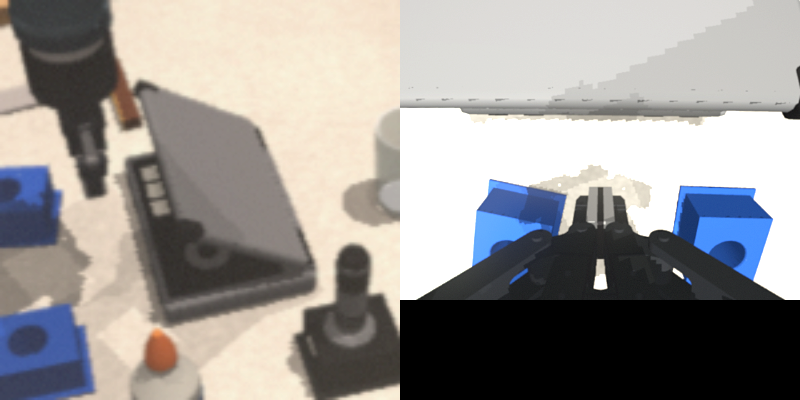

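```bash
python3 - <<'E'
from plan import *
from m import W,lid
p=[.56495,.24576,-.1291]
t=[]
for a in np.radians([35,42,49,56,63,70,77,84,90,96,102,108,111]):
    if a<=np.pi/2: L=np.array(lid(a,.145,0,-.004)); T=L+[-.011,0,-.004]
    else: L=np.array(lid(a,.133,0,-.004)); T=L+[-.011,0,.008]
    t.append((W(p,[T])[0],-.129))
plan(t); 
E
```

```text
at [0.456  0.2581 0.1064] yaw -0.129 t 3.125 F [0.1 0.2 0.6]
[ 0.75966667 -0.029      -0.058     ] [-0.00109276 -0.00245753  0.00178164]
[ 0.937      -0.02883333 -0.29383333] [-0.00109276 -0.00245753  0.00178164]
[ 1.14183333 -0.02883333 -0.5065    ] [-0.00109276 -0.00245753  0.00178164]
[ 1.371      -0.02883333 -0.6925    ] [-0.00109276 -0.00245753  0.00178164]
[ 1.62116667 -0.02866667 -0.84916667] [-0.00109276 -0.00245753  0.00178164]
[ 1.88866667 -0.02866667 -0.97416667] [-0.00109276 -0.00245753  0.00178164]
[ 2.16916667 -0.02866667 -1.06566667] [-0.00109276 -0.00245753  0.00178164]
[ 2.459      -0.0285     -1.12233333] [-0.00109276 -0.00245753  0.00178164]
[ 2.71116667 -0.02833333 -1.1425    ] [-0.00109276 -0.00245753  0.00178164]
[ 2.94333333 -0.02833333 -1.13716667] [-0.00109276 -0.00245753  0.00178164]
[ 3.1735     -0.02816667 -1.10766667] [-0.00109276 -0.00245753  0.00178164]
[ 3.39933333 -0.02816667 -1.05433333] [-0.00109276 -0.00245753  0.00178164]
[ 3.51       -0.02816667 -1.01883333] [-0.00109276 -0.00245753  0.00178164]
```

move_arm --motion '[[[0.4, 0, 0], [0, 0, 0], 0], [[0.76, 0, -0.05], [0, 0, 0], 0], [[0.94, 0, -0.27], [0, 0, 0], 0], [[1.14, 0, -0.48], [0, 0, 0], 0], [[1.37, 0, -0.67], [0, 0, 0], 0], [[1.62, 0, -0.83], [0, 0, 0], 0], [[1.89, 0, -0.96], [0, 0, 0], 0], [[2.17, 0, -1.06], [0, 0, 0], 0], [[2.46, 0, -1.12], [0, 0, 0], 0], [[2.6, 0, -1.14], [0, 0, 0], 0]]'

```text
time_s: 4.38
eef_pos: [0.6118, 0.2378, 0.1773]
eef_rot: [-0.001, 0.998, -0.065, 0.002]
wrist_force: [-4.1, -0.2, 2.0]
opening: 0.0
```

```bash
python3 - <<'E'
from plan import *
plan([])
a=viewer.camera("side");b=viewer.camera("top")
plan([])
cv2.imwrite("pics/s2.png",cv2.convertScaleAbs(np.hstack([cv2.resize(a[90:240,190:340],(400,400)),cv2.resize(b[150:260,170:280],(400,400))]),alpha=1.6))
E
```

```text
at [0.6118 0.2378 0.1773] yaw -0.129 t 4.375 F [-4.1 -0.2  2. ]
at [0.612  0.238  0.1764] yaw -0.129 t 4.475 F [-0.4  0.1 -0.1]
```

View pics/s2.png

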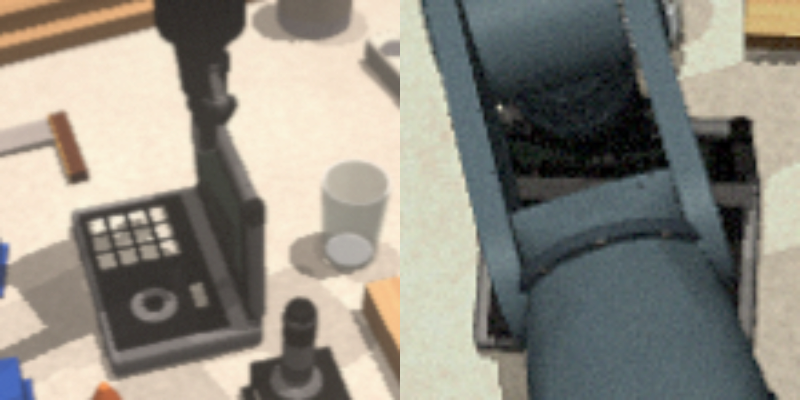

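move_arm --motion '[[[0.15, 0, 0], [0, 0, 0], 0], [[0.33, 0, 0], [0, 0, 0], 0], [[0.5, 0, 0.03], [0, 0, 0], 0], [[0.65, 0, 0.06], [0, 0, 0], 0], [[0.78, 0, 0.09], [0, 0, 0], 0], [[0.86, 0, 0.11], [0, 0, 0], 0], [[0.86, 0, 0.11], [0, 0, 0], 0]]'

```text
time_s: 5.35
eef_pos: [0.6617, 0.2312, 0.1665]
eef_rot: [0.0, 0.998, -0.064, 0.0]
wrist_force: [-0.5, -0.9, -0.3]
opening: -0.007
```

move_arm --motion '[[[-0.3, 0, 0], [0, 0, 0], 0], [[-1, 0, -0.5], [0, 0, 0], 0], [[-1.6, 0, -1.4], [0, 0, 0], 0], [[-2.2, 0.2, -1.8], [0, 0, 0], 0], [[-3, 0.5, -2], [0, 0, 0], 0], [[-3, 0.5, -2], [0, 0, 0], 0]]'

```text
time_s: 6.1
eef_pos: [0.4767, 0.2247, 0.2884]
eef_rot: [-0.0, 0.998, -0.064, 0.001]
wrist_force: [0.7, 0.0, -0.2]
opening: 0.005
```

```bash
python3 - <<'E'
from plan import *
plan([])
a=viewer.camera("side");b=viewer.camera("top");c=viewer.camera("wrist")
cv2.imwrite("pics/w3raw.png",c)
cs=cal("side");ct=cal("top")
from m import W,lid
p=[.56495,.24576,-.1291]
A=cv2.resize(a[90:240,190:340],(400,400),interpolation=cv2.INTER_CUBIC);A=cv2.convertScaleAbs(A,alpha=1.6)
for deg,col in((100,(0,0,255)),(110,(0,255,0)),(120,(255,0,0))):
    g=np.radians(deg);q=proj("side",W(p,[lid(g,r,y,-.004) for r,y in((.02,-.108),(.145,-.108),(.145,.108))]),cs)
    cv2.polylines(A,[((q-[190,90])*400/150).astype(np.int32)],False,col,1)
B=cv2.convertScaleAbs(cv2.resize(c,(400,300)),alpha=1.0)
cv2.imwrite("pics/s3.png",np.hstack([A,cv2.copyMakeBorder(B,0,100,0,0,0)]))
E
```

```text
at [0.4767 0.2247 0.2884] yaw -0.128 t 6.1 F [ 0.7  0.  -0.2]
```

View pics/s3.png

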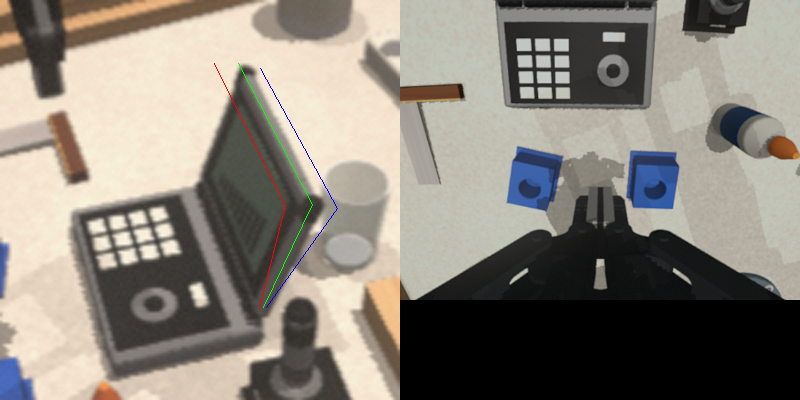

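The lid sits very near the green 110° overlay. Now the probe.

```bash
python3 -c "
from plan import *
plan([((.55,.05,.27),-.129)])"
```

```text
at [0.4795 0.2248 0.2872] yaw -0.129 t 6.25 F [-0.6 -0.1  0.3]
[1.53883333 2.73816667 0.28766667] [-0.00206123 -0.00878556  0.00239951]
```

move_arm --motion '[[[0.4, 0.7, 0.05], [0, 0, 0], 60], [[0.8, 1.4, 0.1], [0, 0, 0], 60], [[1.2, 2.1, 0.2], [0, 0, 0], 60], [[1.54, 2.74, 0.29], [0, 0, 0], 60], [[1.54, 2.74, 0.29], [0, 0, 0], 60], [[1.54, 2.74, 0.29], [0, 0, 0], 60], [[1.54, 2.74, 0.29], [0, 0, 0], 60]]'

```text
time_s: 7.12
eef_pos: [0.5495, 0.0509, 0.2695]
eef_rot: [-0.0, 0.998, -0.064, -0.0]
wrist_force: [0.0, 0.7, -0.1]
opening: 0.603
```

```bash
python3 - <<'E'
from plan import *
plan([])
c=cal("wrist");a=viewer.camera("wrist");import pickle;pickle.dump(c,open("c4.pkl","wb"))
cv2.imwrite("pics/w4.png",a)
for n in("probe","dock"):
    for r in spotter.outline_of("wrist",n)[:2]:
        ys,xs=np.where(r["region"]);print(n,r["score"],r["centre"],xs.min(),xs.max(),ys.min(),ys.max())
print(proj("wrist",[(.6126,.0473,z) for z in(.148,.056,.045,0)],c))
E
```

```text
at [0.5495 0.0509 0.2695] yaw -0.127 t 7.125 F [ 0.   0.7 -0.1]
probe 0.55 [0.4905, 0.236] 252 301 71 125
dock 0.78 [0.4163, 0.7795] 208 251 286 366
dock 0.65 [0.492, 0.1719] 238 317 42 135
[[272.78452373 107.32602207]
 [274.65370276  98.57333167]
 [274.81434954  97.82144199]
 [275.3820539   95.16482289]]
```

View pics/w4.png

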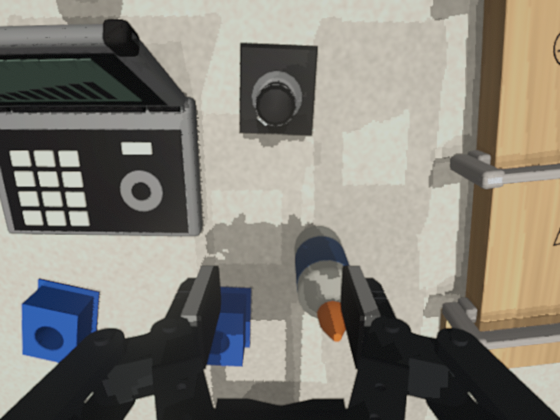

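Wrist view: probe cap centred at (277,104), flange centre about (277,95). Glue and blue decoys are clear.

```bash
python3 - <<'E'
from plan import *
import pickle;c=pickle.load(open("c4.pkl","rb"))
a=onz("wrist",(277,104),.148,c);b=onz("wrist",(277,95),.056,c);print(a,b)
x,y=(a+b)[:2]/2
plan([((x,y,.24),-.129),((x,y,.092),-.129)])
E
```

```text
[0.61438247 0.04424239 0.148     ] [0.61541446 0.04481058 0.056     ]
at [0.5494 0.0508 0.2698] yaw -0.127 t 7.275 F [-0.8 -0.6  0.4]
[ 1.09566667 -0.03466667  0.49783333] [-0.00047021 -0.00279347  0.01380301]
[ 1.09466667 -0.0345      2.9645    ] [-0.00047021 -0.00279347  0.01380301]
```

move_arm --motion '[[[0.5, -0.02, 0.2], [0, 0, 0], 60], [[1.09, -0.04, 0.45], [0, 0, 0], 60], [[1.09, -0.04, 0.9], [0, 0, 0], 60], [[1.09, -0.04, 1.6], [0, 0, 0], 60], [[1.09, -0.04, 2.3], [0, 0, 0], 60], [[1.09, -0.04, 2.96], [0, 0, 0], 60], [[1.09, -0.04, 2.96], [0, 0, 0], 60], [[1.09, -0.04, 2.96], [0, 0, 0], 0], [[1.09, -0.04, 2.96], [0, 0, 0], 0], [[1.09, -0.04, 2.96], [0, 0, 0], 0]]'

```text
time_s: 8.52
eef_pos: [0.6162, 0.0439, 0.0944]
eef_rot: [0.0, 0.998, -0.064, 0.002]
wrist_force: [0.4, 1.0, 5.7]
opening: 0.31
```

move_arm --motion '[[[0, 0, 0], [0, 0, 0], 0], [[0, 0, 0], [0, 0, 0], 0], [[0, 0, 0], [0, 0, 0], 0]]'

```text
time_s: 8.9
eef_pos: [0.6162, 0.0439, 0.0944]
eef_rot: [-0.0, 0.998, -0.064, 0.002]
wrist_force: [-0.6, 1.0, 6.8]
opening: 0.315
```

move_arm --motion '[[[0, 0, -0.25], [0, 0, 0], 0], [[0, 0, -0.6], [0, 0, 0], 0], [[0, 0, -1.0], [0, 0, 0], 0], [[0, 0, -1.5], [0, 0, 0], 0], [[0, 0, -2.1], [0, 0, 0], 0], [[0, 0, -2.5], [0, 0, 0], 0], [[0, 0, -2.5], [0, 0, 0], 0]]'

```text
time_s: 9.78
eef_pos: [0.6158, 0.0436, 0.2451]
eef_rot: [0.0, 0.998, -0.064, 0.002]
wrist_force: [0.3, -0.1, -2.0]
opening: 0.311
```

```bash
python3 - <<'E'
from plan import *
mk=(.6278,-.219)
a=viewer.camera("side");cv2.imwrite("pics/s5raw.png",a)
print(onz("wrist",(557,48),.06,__import__('pickle').load(open('c4.pkl','rb'))))
plan([((mk[0]-.04,mk[1]+.005,.245),-.129),((*mk,.245),-.129)])
E
```

```text
[ 0.62690204 -0.20437611  0.06      ]
at [0.6148 0.0438 0.243 ] yaw -0.129 t 9.825 F [-0.4  0.9 -1.1]
[ 0.105       4.31816667 -0.03316667] [ 0.00103553 -0.01127463  0.00294658]
[ 0.77683333  4.31533333 -0.03216667] [ 0.00103553 -0.01127463  0.00294658]
```

move_arm --motion '[[[0.01, 0.6, 0], [0, 0, 0], 0], [[0.02, 1.3, 0], [0, 0, 0], 0], [[0.04, 2.0, 0], [0, 0, 0], 0], [[0.05, 2.7, 0], [0, 0, 0], 0], [[0.07, 3.4, 0], [0, 0, 0], 0], [[0.1, 4.0, 0], [0, 0, 0], 0], [[0.1, 4.32, 0], [0, 0, 0], 0], [[0.1, 4.32, 0], [0, 0, 0], 0], [[0.1, 4.32, 0], [0, 0, 0], 0]]'

```text
time_s: 10.95
eef_pos: [0.5873, -0.2127, 0.2414]
eef_rot: [-0.001, 0.998, -0.064, -0.0]
wrist_force: [0.1, 0.1, -1.4]
opening: 0.309
```

```bash
python3 - <<'E'
from plan import *
import pickle
plan([]);c=cal("wrist");pickle.dump(c,open("c6.pkl","wb"))
w=viewer.camera("wrist");s=viewer.camera("side")
cv2.imwrite("pics/w6raw.png",w);cv2.imwrite("pics/s6raw.png",s)
print(spotter.search_frame("wrist","mark"))
cv2.imwrite("pics/v6.png",np.hstack([cv2.resize(w,(480,360)),cv2.convertScaleAbs(cv2.resize(s[200:380,290:450],(320,360),interpolation=cv2.INTER_CUBIC),alpha=1.6)]))
E
```

```text
at [ 0.5873 -0.2127  0.2414] yaw -0.128 t 10.95 F [ 0.1  0.1 -1.4]
[{'centre': [0.4986, 0.2995], 'score': 0.68}]
```

View pics/v6.png

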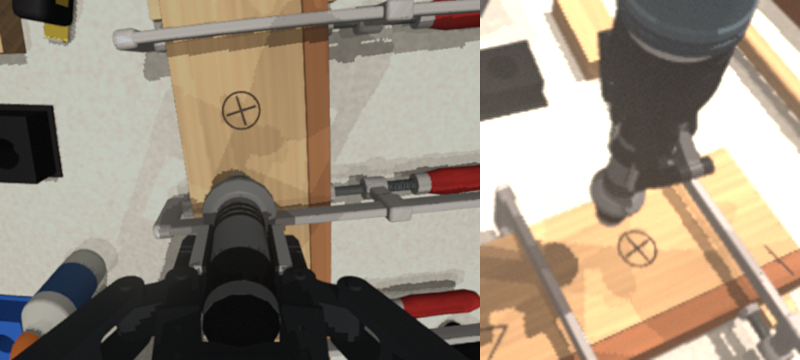

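```bash
python3 - <<'E'
from plan import *
import pickle;c=pickle.load(open("c6.pkl","rb"))
for px in((281.2,128.3),(279.2,125.8)): print(onz("wrist",px,.06,c))
T=np.array([.5873,-.2127]); z0=.2414-.0894
pts=[(*T,z0),(*T,z0+.014),(*T,z0+.04),(*T,z0+.051),(*T,z0+.143)]
print(proj("wrist",pts,c),proj("side",pts))
w=cv2.imread("pics/w6raw.png");s=cv2.imread("pics/s6raw.png");S=cal("side")
def ov(im,n,cc,off,k):
    im=cv2.convertScaleAbs(cv2.resize(im,None,fx=k,fy=k,interpolation=cv2.INTER_CUBIC),alpha=1.6)
    t=np.linspace(0,6.3,60)
    for z,r in((0,.0125),(.014,.016),(.04,.023),(.051,.023),(.143,.014)):
        q=(proj(n,np.c_[T[0]+r*np.cos(t),T[1]+r*np.sin(t),0*t+z0+z],cc)-off)*k
        cv2.polylines(im,[q.astype(np.int32)],True,(0,255,0) if z<.05 else (255,0,255),1)
    return im
A=ov(w[200:400,200:360],"wrist",c,[200,200],2.5);B=ov(s[260:340,310:410],"side",S,[310,260],4)
B=cv2.copyMakeBorder(B,0,500-B.shape[0],0,0,0)
cv2.imwrite("pics/o6.png",np.hstack([A,B]))
E
```

```text
[ 0.62761633 -0.21900992  0.06      ]
[ 0.62987915 -0.21762186  0.06      ]
[[279.71052226 213.06879433]
 [279.67483093 221.27928174]
 [279.59625494 239.37090746]
 [279.5570159  248.41367198]
 [278.93632053 392.21945315]] [[356.31842231 307.08233529]
 [357.55210881 303.28505098]
 [359.95233622 295.89086025]
 [361.0131007  292.6203955 ]
 [371.12034561 261.37682309]]
```

View pics/o6.png

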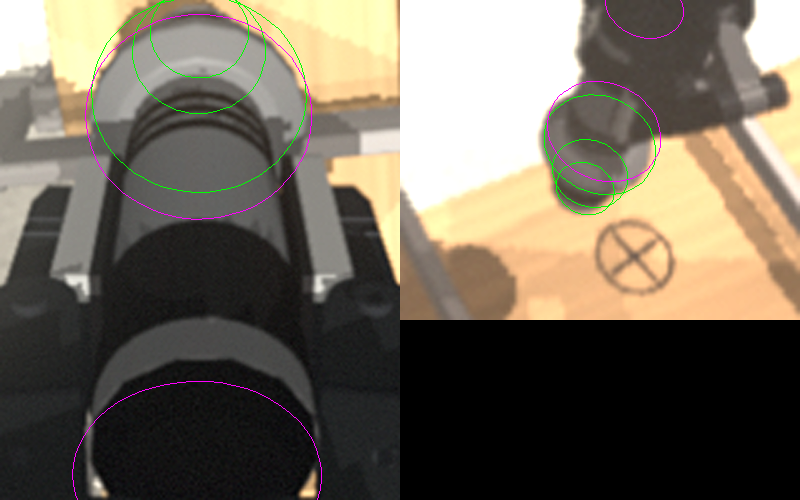

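```bash
python3 -c "
from plan import *
plan([((.629,-.219,.19),-.129),((.629,-.219,.157),-.129)])"
```

```text
at [ 0.5876 -0.2126  0.242 ] yaw -0.127 t 11.1 F [ 0.1 -0.2 -1.2]
[0.6985     0.01883333 0.8665    ] [-0.00236205  0.00089327  0.01483613]
[0.6985 0.019  1.4165] [-0.00236205  0.00089327  0.01483613]
```

move_arm --motion '[[[0.25, 0.01, 0.1], [0, 0, 0], 0], [[0.5, 0.02, 0.3], [0, 0, 0], 0], [[0.7, 0.02, 0.6], [0, 0, 0], 0], [[0.7, 0.02, 0.9], [0, 0, 0], 0], [[0.7, 0.02, 1.15], [0, 0, 0], 0], [[0.7, 0.02, 1.33], [0, 0, 0], 0], [[0.7, 0.02, 1.42], [0, 0, 0], 0], [[0.7, 0.02, 1.42], [0, 0, 0], 0], [[0.7, 0.02, 1.42], [0, 0, 0], 0]]'

```text
time_s: 12.22
eef_pos: [0.6292, -0.2208, 0.1577]
eef_rot: [0.0, 0.998, -0.064, 0.001]
wrist_force: [0.3, 0.4, -1.6]
opening: 0.312
```

```bash
python3 - <<'E'
from plan import *
s=viewer.camera("side");plan([((.629,-.219,.15),-.129)]);cv2.imwrite("pics/s7raw.png",s)
cv2.imwrite("pics/s7.png",cv2.convertScaleAbs(cv2.resize(s[270:350,320:420],None,fx=6,fy=6,interpolation=cv2.INTER_CUBIC),alpha=1.6))
z0=.157-.0894;print(z0,proj("side",[(.629,-.219,z0),(.6278,-.219,.06)]))
E
```

```text
at [ 0.6293 -0.2208  0.1578] yaw -0.129 t 12.275 F [-0.9  0.5 -1.3]
[-0.0085     -0.0295      0.12933333] [ 0.00384283 -0.00977828  0.00231311]
0.06760000000000001 [[369.9375818  321.80667347]
 [368.71827256 323.74933539]]
```

View pics/s7.png

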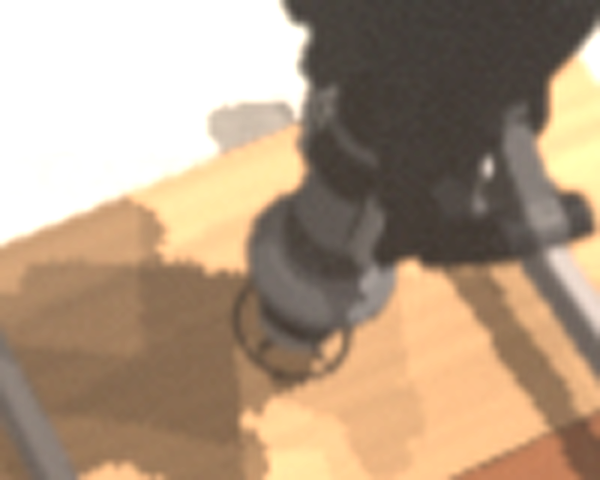

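The head is centred over the ring in the side view (head about (290,325), ring (292,323) in the crop). I'll lower it slowly.

move_arm --motion '[[[0, -0.03, 0.04], [0, 0, 0], 0], [[0, -0.03, 0.08], [0, 0, 0], 0], [[0, -0.03, 0.12], [0, 0, 0], 0], [[0, -0.03, 0.15], [0, 0, 0], 0], [[0, -0.03, 0.15], [0, 0, 0], 0], [[0, -0.03, 0.15], [0, 0, 0], 0]]'

```text
time_s: 13.02
eef_pos: [0.6292, -0.2187, 0.1481]
eef_rot: [-0.0, 0.998, -0.064, 0.0]
wrist_force: [-0.6, 1.3, 1.6]
opening: 0.312
```

move_arm --motion '[[[0, 0, 0.02], [0, 0, 0], 0], [[0, 0, 0.04], [0, 0, 0], 0], [[0, 0, 0.055], [0, 0, 0], 0], [[0, 0, 0.055], [0, 0, 0], 0], [[0, 0, 0.055], [0, 0, 0], 0], [[0, 0, 0.055], [0, 0, 0], 0]]'

```text
time_s: 13.78
eef_pos: [0.6292, -0.2187, 0.1446]
eef_rot: [-0.0, 0.998, -0.064, 0.0]
wrist_force: [-0.1, 1.2, 4.1]
opening: 0.314
```

```bash
python3 - <<'E'
from plan import *
s=viewer.camera("side");w=viewer.camera("top")
F=[]
for _ in range(4): F.append(monitor.get_obs()["wrist_force"][2]); viewer.camera("wrist")
print(F);plan([])
A=cv2.resize(s[270:350,320:420],(500,400),interpolation=cv2.INTER_CUBIC);B=cv2.resize(s[110:260,200:320],(300,375))
cv2.imwrite("pics/s8.png",cv2.convertScaleAbs(np.hstack([A,cv2.copyMakeBorder(B,0,25,0,0,0)]),alpha=1.6))
E
```

```text
[np.float64(2.7742565016626277), np.float64(3.027348813723341), np.float64(3.730472343232103), np.float64(2.345681355412984)]
at [ 0.6291 -0.2187  0.1445] yaw -0.129 t 14.075 F [-0.2  1.2  2.5]
```

View pics/s8.png

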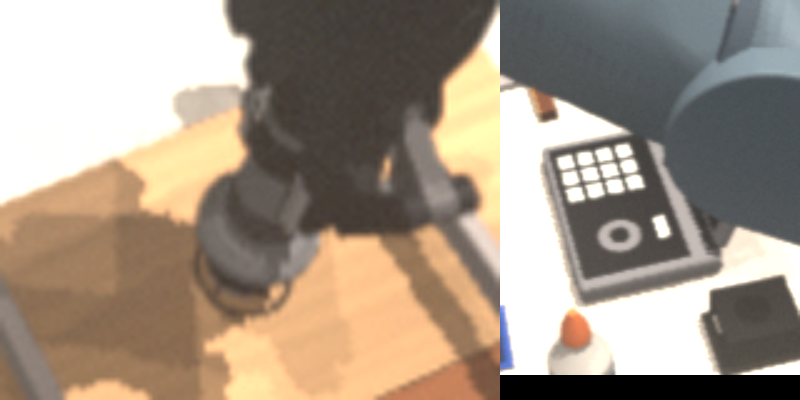

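```bash
python3 - <<'E'
from plan import *
s=viewer.camera("side")
t=np.linspace(0,6.28,80);k=16;x0,y0,w,h=345,295,46,44
a=cv2.convertScaleAbs(cv2.resize(s[y0:y0+h,x0:x0+w],None,fx=k,fy=k,interpolation=cv2.INTER_CUBIC)[:600,:400*2],alpha=1.9)
b=a.copy()
for (x,y,z,r,c) in((.6278,-.219,.06,.018,(255,0,0)),(.6278,-.219,.06,.0125,(0,255,0)),(.6278,-.219,.069,.016,(0,0,255)),(.6278,-.219,.095,.023,(255,0,255))):
    q=(proj("side",np.c_[x+r*np.cos(t),y+r*np.sin(t),0*t+z])-[x0,y0]+.5)*k
    cv2.polylines(b,[q.astype(np.int32)],True,c,1)
o=np.hstack([a,b]);cv2.imwrite("pics/s9.png",cv2.resize(o,(800,int(o.shape[0]*800/o.shape[1]))))
E
```

```text
(no output)
```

View pics/s9.png

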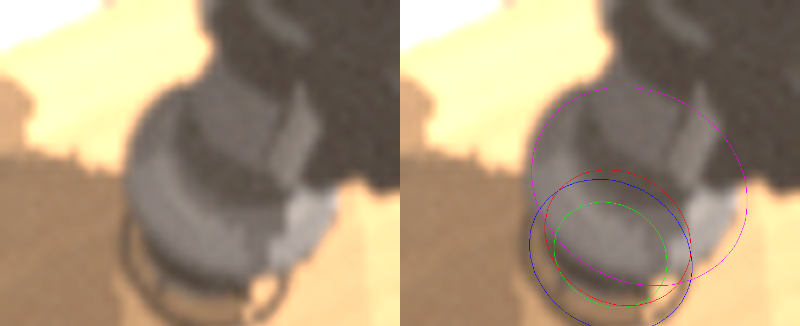

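```bash
python3 - <<'E'
from bench import workorder
print(workorder.hand_in())
E
```

```text
the job is handed in; nothing more can be done
None
```

The job is handed in, with the probe held upright on the ringed cross and its head pressed about halfway in. No verdict is reported, so these are my last checks:

- **Lid:** I raised it with the closed fingers. A camera overlay put it within 2–3 degrees of 110. I did not re-measure it afterwards, because the arm partly hid it in the last pictures.
- **Probe grip:** I gripped the probe by its handle (opening 0.31, about 27 mm) and lifted it clear of the dock. While it closed, the wrist force rose to about 6 N, probably from the pads swinging down. It caused no trouble I could see.
- **Contact:** The first touch was at about 0.150 m tool height and the final height is 0.1445 m, so the head is about 5 mm in. Wrist force averaged about 3 N plus the probe's 1.4 N weight, so about 4.4 N on the panel, matching half travel.
- **Position:** The last side-view overlay put the head within about 2–3 mm of the ring's centre, the limit of that view. The tool is vertical.
- **Disagreement:** The overlay on the wrist picture suggested the probe sat 5–10 mm lower in the grip than expected. The side view and the contact height did not support that, so I went with those.
- **Bystanders:** I saw no sign that the arm touched any bystander, but I did not re-measure their positions.

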